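# Press the lens pins of an instrument cluster home in order

## Task

The three push pins that hold the lens on the blue instrument cluster still stand proud: with the fingertips, press each one gently until its head is fully home, the middle pin first, then the pin at the end with the plug spout, and last the pin at the plain end. Only press, one pin at a time: do not lift, tip or shove the cluster or lean hard on it, and leave the socket standing on its face and everything else on the bench where it is.

Things in the scene. Friction and masses are not known exactly. Their poses are not given: they have to be found in the camera images.
- cluster: loose blue car instrument cluster (0.6 to 1 kg) lying face up, turned any way round: rounded oblong 246 x 116 mm, face (blue frame, two black dials) 46 mm above the bench. Origin: centre of underside; x along its length towards the plug-spout end, z up. A grey spout 32 mm long at the +x end. Three steel push pins on its centre line: x = 0 (between dials), +85 (spout end), -85 mm (plain end).
- pin_middle_top (a point): middle pin, between the two dials. The head is a plain steel disc 18 mm across and 4 mm thick. Site: centre of the head's top face, about 58 to 60 mm above the bench at the start, 50 mm when fully home.
- pin_plug_top (a point): pin nearest the end with the plug spout. The head is a plain steel disc 18 mm across and 4 mm thick. Site: centre of the head's top face, about 58 to 60 mm above the bench at the start, 50 mm when fully home.
- pin_plain_top (a point): pin nearest the plain end. The head is a plain steel disc 18 mm across and 4 mm thick. Site: centre of the head's top face, about 58 to 60 mm above the bench at the start, 50 mm when fully home.
- pin_middle (a joint): middle push pin, travel straight down into the cluster in m: 0 = standing fully out (head underside 10 mm above the lens frame), 0.010 = fully home, head down on the frame. Starts at 0 to 0.002. Stiff friction fit: it moves at about 3 N and stays where it is left, with no spring; pulling it out again is not needed.
- pin_plug (a joint): plug-spout-end push pin, travel straight down into the cluster in m: 0 = standing fully out (head underside 10 mm above the lens frame), 0.010 = fully home, head down on the frame. Starts at 0 to 0.002. Stiff friction fit: it moves at about 3 N and stays where it is left, with no spring; pulling it out again is not needed.
- pin_plain (a joint): plain-end push pin, travel straight down into the cluster in m: 0 = standing fully out (head underside 10 mm above the lens frame), 0.010 = fully home, head down on the frame. Starts at 0 to 0.002. Stiff friction fit: it moves at about 3 N and stays where it is left, with no spring; pulling it out again is not needed.
- socket: small plain steel socket, a cylinder 18 mm across and 24 mm tall, standing upright on the cluster's lens face over the gauge of the plug-spout half (its foot 46 mm above the bench, 35 to 50 mm from the middle pin); loose bystander; origin under its centre
- screwdriver: screwdriver 190 mm long with an orange handle, lying beside the cluster; loose bystander
- jar: small closed glass jar 46 mm across and 58 mm tall, standing beside the cluster; loose bystander; origin under its centre
- gasket: flat brown cork gasket 104 x 60 x 5 mm lying beside the cluster; loose bystander
- tape: grey roll of tape, 96 mm across and 25 mm high, lying flat to the left; loose bystander
- spray: spray can 62 mm across and 160 mm tall, standing to the right; loose bystander; origin under its centre
- wrench: steel wrench 180 mm long, lying to the right; loose bystander

How it is judged:
By the outcome, as a careful person would: the job done as asked, in the order asked, and still so for the second after the job is handed in, with the robot touching nothing.
It also fails if it takes over 51 s, if anything falls off the work surface, if the arm or the gripper's body presses on something with over 40 N, if the wrist force passes 120 N, or if a joint passes its speed limit or range.

## Robot

A 7-joint arm with a two-finger parallel gripper is mounted at the origin on the work surface. World frame = base frame: x ahead of the robot, y to its left, z up, the work surface at z = 0. Lengths are in m, angles in rad, forces in N, time in s.
With the tool pointing down it reaches from about 0.425 to 0.875 m from the base axis. Payload 8.4 kg.
Tool frame: the origin (TCP) lies midway between the tips of the shut fingers; the grasp point (between the pads) lies 19 mm behind it; z points along the fingers, y is the line along which they close (so a half turn about z gives the same grasp; the last joint's range is limited). The gripper opens to 85 mm and grips with 20 to 120 N. Pads are 22 mm wide; open, the fingers measure 114 mm over their backs; the gripper's body (76 mm by 85 mm) begins 54 mm behind the grasp point. The pads swing forward as they close: fully open they stand 13 mm farther back than shut.
Start: joints at [-0.099, 0.333, 0.04, 1.465, -0.013, 1.343, -0.059], TCP at [0.65, -0, 0.231] pointing down, gripper open.
Joint ranges: [-2.58, 2.58], [-0.38, 2.09], [-1.3, 1.39], [0.25, 2.4], [-1.5, 4.64], [0.08, 2.09], [-2.65, 2.65]. Speed limits (rad/s): [2.22, 2.22, 2.79, 2.79, 3.14, 3.14, 3.14].

## Interface

Orientations are given as [roll, pitch, yaw] about the fixed x, y, z axes, in that order (R = Rz(yaw) Ry(pitch) Rx(roll)).
In Python, from station import env, grip, ik, imaging, job, finder, readout gives the robot as it stands. Calls block until the motion is done:
- env.reach(position, orientation): joint-space move of the TCP to a pose.
- env.line_to(position, rot=None, v=0.15): straight line of the TCP; rot=None keeps the orientation; v is the mean speed in m/s.
- env.move_joints(angles): joint-space move.
- grip(opening, strength=None): opening from 0.0 (shut) to 1.0 (fully open); strength is the grip in N (None keeps the last); returns when the fingers have stopped.
- env.hold(seconds).
- ik(position, orientation): joint angles nearest the present ones, or None.
- imaging.grab_frame(name): name is "scene" or "side" or "wrist"; returns (picture, depth): 400x640x3 uint8, red, green, blue; 400x640 float32, m along the optical axis (not along the pixel's ray), 0 where there is no reading.
- imaging.camera_info(name): a dict with "K" (3x3 intrinsics, pixels), "extrinsics" (4x4, takes a point from camera to world coordinates). Camera axes: x right, y down, z forward; pixel columns grow to the right and rows downward; lengths in m; the calibration is good to about 2 mm. The wrist camera is an equidistant fisheye: a pixel r from the principal point sees the ray r / f radians off the axis. A picture is of the moment at which its call begins: read the wrist's pose just before it. camera_info takes no time and is no camera call; for the wrist camera it gives the pose at the moment of the call.
A pose or a line that the arm cannot do raises env.IKError and nothing moves.
- job.close_job(): hands the job in; it is judged then, once.
Trained networks look in the newest picture that a camera, given by its name, has taken for a name from the list of things; names that differ only in an ending like _2 or _b are one class to them, and where a whole thing is asked for, a point or a joint stands for the part that bears it (a point fixed in the world has none). Each returns a list of dicts, best first, with "confidence" (0 to 1); they miss things now and then, are a little off and sometimes report something else, mostly with a low value. They report only what shows in the picture. A call takes as long as a camera call.
- finder.trace(camera, thing): "pixels" (400x640 bool, what is visible of it) and "extent" ([centre column, centre row, width, height] in pixels, round what is visible of it).
Readings, each from a call of its own:
- readout.get_time(): time.
- readout.get_q(): joint angles.
- readout.get_joint_velocities(): joint speeds.
- readout.get_joint_efforts(): joint torques, N m.
- readout.get_tool_pos(): TCP position.
- readout.get_eef_rot(): TCP orientation.
- readout.get_ft_force(): force on the tool from outside, world axes, zero at the start.
- readout.get_ft_torque(): the same for the moment, N m.
- readout.get_opening(): opening from 0.0 (shut) to 1.0 (fully open).
- readout.get_finger_force(): force on a finger pad.
Only numpy, scipy, OpenCV 4.12 (cv2) and the standard library are available. Lean on these libraries where they do the work, as an engineer would, in place of code of your own. Each camera call takes 0.05 s, during which the arm holds its last target. There are 200 camera calls.

## Working session

There is one attempt and no reset: what is moved stays moved. The work goes in short steps, each a Python script; the robot and the scene stay as the last script left them, time stands still between calls to the robot, and variables do not carry over. Pictures are saved under pics/ and viewed, at most 10 in all, crops included, and the job is handed in when it is done.

```bash
mkdir -p pics; ls; cat > h.py <<'E'
import numpy as np, cv2
from station import env, grip, ik, imaging, job, finder, readout
def snap(n,f=None):
    im,d=imaging.grab_frame(n)
    if f: cv2.imwrite('pics/'+f,im[:,:,::-1])
    return im,d
def world(n,uv,d,info=None):
    i=info or imaging.camera_info(n);K=i['K'];E=i['extrinsics']
    x=(uv[0]-K[0,2])/K[0,0];y=(uv[1]-K[1,2])/K[1,1]
    return (E@np.array([x*d,y*d,d,1]))[:3]
def cloud(n,mask,d):
    i=imaging.camera_info(n);K=i['K'];E=i['extrinsics']
    v,u=np.nonzero(mask&(d>0));z=d[v,u]
    P=np.stack([(u-K[0,2])/K[0,0]*z,(v-K[1,2])/K[1,1]*z,z,np.ones_like(z)])
    return (E@P)[:3].T
E
python3 - <<'E'
from h import *
for n in ('scene','side'):
    im,d=snap(n,n+'0.png'); i=imaging.camera_info(n); print(n,i['K'].tolist(),np.round(i['extrinsics'],3).tolist())
    for t in ('cluster','pin_middle_top','pin_plug_top','pin_plain_top','socket','jar','spray','screwdriver'):
        for r in finder.trace(n,t)[:4]:
            P=cloud(n,r['pixels'],d)
            print(t,round(r['confidence'],2),np.round(r['extent'],1),np.round(np.median(P,0),3) if len(P) else None,len(P), np.round(P[:,2].max(),3) if len(P) else '')
print(readout.get_time())
E
```

```text
pics
station.py
scene [[457.76030892394203, 0.0, 328.9137657727175], [0.0, 457.76030892394203, 197.29351738510866], [0.0, 0.0, 1.0]] [[-0.109, 0.774, -0.624, 1.266], [0.994, 0.083, -0.07, 0.078], [-0.002, -0.628, -0.778, 1.063], [0.0, 0.0, 0.0, 1.0]]
cluster 0.69 [313.9 250.   49.2  88.4] [ 0.631 -0.037  0.045] 2984 0.343
socket 0.54 [317.6 247.6   8.8   9.9] [ 0.639 -0.025  0.068] 28 0.071
jar 0.88 [347.4 232.5  17.4  18. ] [0.565 0.052 0.052] 322 0.063
spray 0.92 [143.4 221.6  37.   55.4] [ 0.63  -0.484  0.112] 1300 0.165
side [[408.7295889713213, 0.0, 317.9569385864945], [0.0, 408.7295889713213, 195.3024043459955], [0.0, 0.0, 1.0]] [[-0.896, -0.321, 0.306, 0.084], [-0.443, 0.651, -0.616, 0.768], [-0.001, -0.688, -0.726, 1.006], [0.0, 0.0, 0.0, 1.0]]
cluster 0.7 [342.9 105.8  21.1  41.9] [ 0.602 -0.472  0.1  ] 581 0.163
cluster 0.64 [284.9 192.5  73.   42.6] [ 0.583 -0.017  0.045] 1936 0.071
jar 0.65 [284.7 213.9  16.2  20.3] [0.545 0.066 0.043] 233 0.062
spray 0.93 [340.5 105.9  20.4  42. ] [ 0.603 -0.473  0.098] 633 0.163
screwdriver 0.75 [305.5 174.2  44.7  13.5] [ 0.552 -0.149  0.018] 238 0.031
0.9
```

```bash
python3 - <<'E'
from h import *
a=cv2.imread('pics/scene0.png')[170:320,220:420]; b=cv2.imread('pics/side0.png')[130:280,200:400]
cv2.imwrite('pics/c1.png',cv2.resize(np.hstack([a,b]),None,fx=2,fy=2,interpolation=cv2.INTER_CUBIC))
i=imaging.camera_info('wrist');im,d=snap('wrist','w0.png')
print(i['K'].tolist(),np.round(i['extrinsics'],4).tolist(),[k for k in i])
for t in ('cluster','pin_middle_top','socket','jar'):
    for r in finder.trace('wrist',t)[:4]: print(t,r['confidence'],np.round(r['extent'],1),np.median(d[r['pixels']]))
E
```

```text
[[309.70691628693146, 0.0, 322.60233601775235], [0.0, 309.70691628693146, 203.20387498893592], [0.0, 0.0, 1.0]] [[1.0, -0.0001, 0.0003, 0.6492], [0.0, -0.9513, -0.3084, 0.0793], [0.0003, 0.3084, -0.9513, 0.3742], [0.0, 0.0, 0.0, 1.0]] ['K', 'extrinsics']
cluster 0.63 [291.4 201.9 222.9 105. ] 0.3452961
pin_middle_top 0.51 [273.7 215.9  14.4  15.5] 0.33582476
socket 0.68 [306.9 204.5  15.4  19.2] 0.3213802
jar 0.97 [235.1 133.6  48.6  40.5] 0.31031212
```

View pics/c1.png

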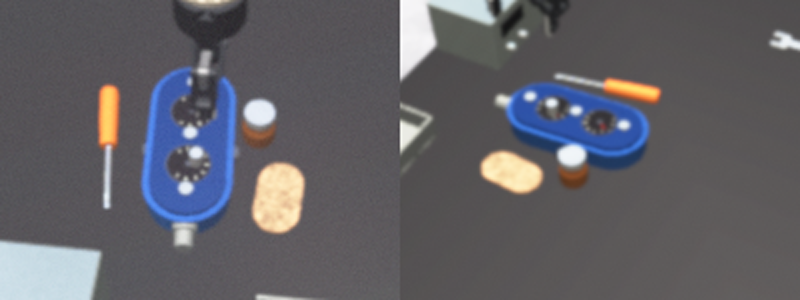

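View pics/w0.png

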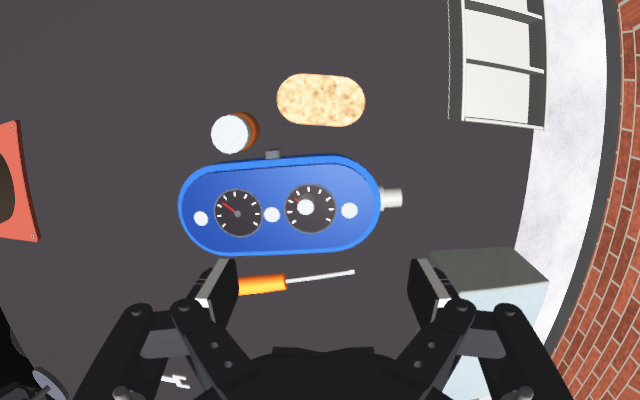

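```bash
cat >> h.py <<'E'
def wray(i,u,v):
    K=i['K'];a=(u-K[0,2])/K[0,0];b=(v-K[1,2])/K[1,1];t=np.hypot(a,b)
    s=np.sinc(t/np.pi)
    return np.stack([a*s,b*s,np.cos(t)],-1)@i['extrinsics'][:3,:3].T
def pins(tag=None):
    i=imaging.camera_info('wrist');im,d=snap('wrist',tag)
    hsv=cv2.cvtColor(im,cv2.COLOR_RGB2HSV);m=((hsv[...,1]<60)&(hsv[...,2]>160)).astype(np.uint8)
    n,l,s,c=cv2.connectedComponentsWithStats(m)
    out=[]
    for k in range(1,n):
        if not 60<s[k,4]<1500: continue
        g=l==k; D=np.median(d[g]); r=wray(i,*c[k]); o=i['extrinsics'][:3,3]
        zc=r@i['extrinsics'][:3,2]; P=o+r*D/zc
        if 0.03<P[2]<0.09: 
            out.append((c[k],P,o,r)); print(np.round(c[k],1),s[k,4],np.round(P,4),'at z=.059',np.round(o+r*(0.059-o[2])/r[2],4)[:2])
    return out
def tri(A,B):  # least-squares meeting of two rays
    (o1,r1),(o2,r2)=A,B
    M=sum(np.eye(3)-np.outer(r,r) for r in (r1,r2));b=sum((np.eye(3)-np.outer(r,r))@o for o,r in ((o1,r1),(o2,r2)))
    return np.linalg.solve(M,b)
E
python3 - <<'E'
from h import *
import pickle
p=pins(); pickle.dump(p,open('p0.pkl','wb'))
print(readout.get_eef_rot(),readout.get_tool_pos(),readout.get_ft_force())
for y in (0,np.pi):
    print(y,ik([0.61,-0.02,0.12],[np.pi,0,y]))
E
```

```text
[510.6   5.6] 470 [0.8799 0.2248 0.0366] at z=.059 [0.8646 0.2152]
[229.1 133.9] 1139 [0.5515 0.0531 0.0583] at z=.059 [0.5517 0.0531]
[390.3 198.4] 365 [ 0.7288 -0.0258  0.0316] at z=.059 [ 0.7225 -0.0174]
[305.1 206.6] 220 [ 0.6311 -0.023   0.0702] at z=.059 [ 0.6304 -0.0267]
[348.9 209.8] 206 [ 0.6776 -0.0302  0.0594] at z=.059 [ 0.6777 -0.0303]
[271.4 214.1] 191 [ 0.5932 -0.0356  0.0583] at z=.059 [ 0.5934 -0.0353]
[200.6 217.9] 159 [ 0.5088 -0.0409  0.0583] at z=.059 [ 0.5091 -0.0406]
[-3.14150698e+00  3.35727609e-06  1.57074341e+00] [ 6.49956117e-01 -1.68676120e-05  2.31304958e-01] [ 0.40729067 -0.16120202  0.80992221]
0 [-0.24951208  0.33777138  0.25631174  1.71016224 -0.0941347   1.1056907
 -1.53558211]
3.141592653589793 [ 0.10453253  0.34230903 -0.17683142  1.69075193  0.06582952  1.11432944
  1.4795119 ]
```

```bash
python3 - <<'E'
from h import *
import pickle
p0=pickle.load(open('p0.pkl','rb'))
Y=-np.pi+0.063
grip(0.0,20)
env.reach([0.5934,-0.0353,0.16],[np.pi,0,Y]); env.hold(0.2)
p=pins('w1.png')
for a in p0:
    for b in p:
        if np.linalg.norm(a[1]-b[1])<.012:
            print('tri',np.round(tri(a[2:],b[2:]),4), np.round(a[1],4))
print(readout.get_opening(),readout.get_tool_pos(),readout.get_eef_rot(),readout.get_ft_force(),readout.get_time())
E
```

```text
[321.   98.9] 427 [ 0.5083 -0.0415  0.0583] at z=.059 [ 0.5083 -0.0415]
[319.3 148.1] 397 [ 0.5489 -0.0404  0.0476] at z=.059 [ 0.5473 -0.0404]
[321.  150.9] 68 [ 0.5511 -0.0388  0.0479] at z=.059 [ 0.5495 -0.0389]
[320.1 207.9] 483 [ 0.5971 -0.0367  0.0591] at z=.059 [ 0.5972 -0.0367]
[336.3 248.4] 190 [ 0.6281 -0.0212  0.0705] at z=.059 [ 0.6338 -0.0203]
tri [ 0.6301 -0.0222  0.0686] [ 0.6311 -0.023   0.0702]
tri [ 0.5949 -0.0355  0.0626] [ 0.5932 -0.0356  0.0583]
tri [ 0.5082 -0.0414  0.057 ] [ 0.5088 -0.0409  0.0583]
0.0010218866972018373 [ 0.59350983 -0.03517816  0.16007777] [ 3.14156716e+00  1.28123815e-04 -3.07878319e+00] [-0.26865553  0.31043687  0.22728766] 3.6667
```

View pics/w1.png

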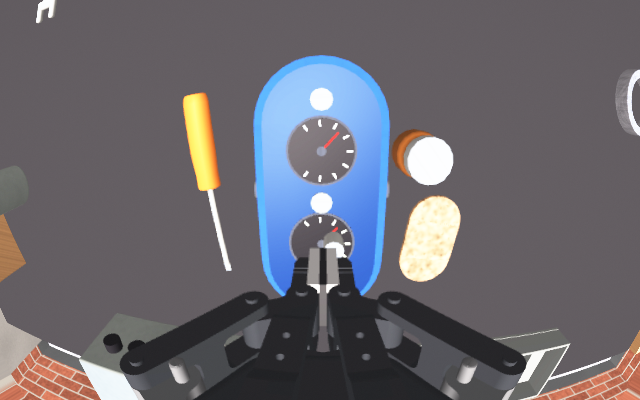

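```bash
cat >> h.py <<'E'
def press(x,y,up=0.11):
    f0=readout.get_ft_force()[2]
    env.line_to([x,y,0.064],v=0.06); z=0.064; t0=readout.get_time(); log=[]
    while z>0.0475:
        z-=0.001 if z>0.0525 else 0.0004
        env.line_to([x,y,z],v=0.02); f=readout.get_ft_force()[2]-f0; zt=readout.get_tool_pos()[2]
        log.append((round(z*1e3,1),round(zt*1e3,2),round(f,1)))
        if f>7 and zt<0.0525 or f>14: break
    print(log,readout.get_time()-t0,readout.get_tool_pos())
    env.line_to([x,y,up],v=0.15)
E
python3 - <<'E'
from h import *
env.line_to([0.5933,-0.0356,0.085])
press(0.5933,-0.0356)
print(readout.get_time(),readout.get_ft_force())
E
```

```text
[(63.0, np.float64(63.23), np.float64(0.5)), (62.0, np.float64(61.99), np.float64(0.1)), (61.0, np.float64(60.94), np.float64(0.2)), (60.0, np.float64(59.91), np.float64(-0.1)), (59.0, np.float64(58.93), np.float64(0.0)), (58.0, np.float64(58.01), np.float64(0.1)), (57.0, np.float64(57.05), np.float64(1.1)), (56.0, np.float64(55.98), np.float64(1.7)), (55.0, np.float64(54.91), np.float64(1.7)), (54.0, np.float64(53.9), np.float64(1.1)), (53.0, np.float64(52.9), np.float64(-0.0)), (52.0, np.float64(51.9), np.float64(0.1)), (51.6, np.float64(51.56), np.float64(1.7)), (51.2, np.float64(51.19), np.float64(2.1)), (50.8, np.float64(50.77), np.float64(2.5)), (50.4, np.float64(50.34), np.float64(1.8)), (50.0, np.float64(50.17), np.float64(4.6)), (49.6, np.float64(50.11), np.float64(8.0))] 4.500000000000001 [ 0.59334368 -0.03559209  0.05010707]
9.8667 [ 0.30478152 -0.86903041  0.07661704]
```

```bash
python3 - <<'E'
from h import *
env.line_to([0.6777,-0.0303,0.11]); 
p=pins('w2.png')
press(0.6777,-0.0303)
print(readout.get_time())
env.line_to([0.5088,-0.0409,0.11],v=0.2)
press(0.5088,-0.0409,0.15)
q=[0.62,0.0,0.26]; env.reach(q,[np.pi,0,np.pi/2]); env.hold(.2)
p=pins('w3.png'); print(readout.get_time(),readout.get_ft_force())
E
```

```text
[321.3 100. ] 591 [ 0.593  -0.0361  0.0502] at z=.059 [ 0.5932 -0.0361]
[338.6 164.3] 713 [ 0.6308 -0.0234  0.0701] at z=.059 [ 0.6329 -0.0227]
[321.3 228.7] 506 [ 0.6772 -0.0309  0.0595] at z=.059 [ 0.6774 -0.0309]
[156.1 313.4] 109 [ 0.7917 -0.1879  0.0353] at z=.059 [ 0.7705 -0.1712]
[(63.0, np.float64(63.27), np.float64(-0.5)), (62.0, np.float64(61.98), np.float64(0.3)), (61.0, np.float64(60.88), np.float64(-0.1)), (60.0, np.float64(59.89), np.float64(0.2)), (59.0, np.float64(59.06), np.float64(0.9)), (58.0, np.float64(58.12), np.float64(1.1)), (57.0, np.float64(57.0), np.float64(2.1)), (56.0, np.float64(55.94), np.float64(1.6)), (55.0, np.float64(54.95), np.float64(1.2)), (54.0, np.float64(53.92), np.float64(1.2)), (53.0, np.float64(52.89), np.float64(1.3)), (52.0, np.float64(51.89), np.float64(1.1)), (51.6, np.float64(51.6), np.float64(1.4)), (51.2, np.float64(51.19), np.float64(2.0)), (50.8, np.float64(50.81), np.float64(2.4)), (50.4, np.float64(50.33), np.float64(2.1)), (50.0, np.float64(50.21), np.float64(4.6)), (49.6, np.float64(50.18), np.float64(8.4))] 4.5 [ 0.67773649 -0
[... 780 characters left out ...]
9.6, np.float64(50.05), np.float64(8.8))] 4.5 [ 0.50882799 -0.04089753  0.05005369]
[261.9 130.6] 1032 [0.5511 0.0529 0.0583] at z=.059 [0.5513 0.053 ]
[  4.4 202.7] 101 [ 0.0622 -0.0239  0.0825] at z=.059 [ 0.0212 -0.0314]
[408.6 192. ] 296 [ 0.729  -0.0261  0.0315] at z=.059 [ 0.7209 -0.0183]
[333.4 198.4] 194 [ 0.6311 -0.023   0.0702] at z=.059 [ 0.6315 -0.0264]
[371.3 199.4] 162 [ 0.6775 -0.0303  0.0503] at z=.059 [ 0.6761 -0.0276]
[301.1 203.6] 163 [ 0.5932 -0.0356  0.0503] at z=.059 [ 0.5939 -0.0327]
[233.4 207.6] 148 [ 0.5086 -0.041   0.0499] at z=.059 [ 0.5115 -0.0379]
[441.7 274. ] 61 [ 0.792  -0.1479  0.0356] at z=.059 [ 0.781  -0.1334]
25.5833 [ 0.61849129 -0.69859235 -0.03250931]
```

View pics/w3.png

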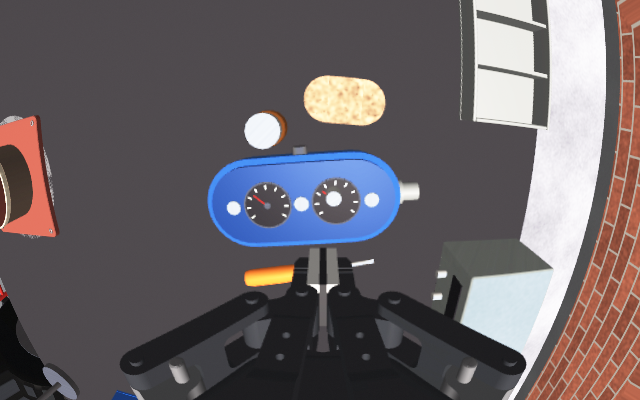

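All three pin heads, at pixels (233,208), (301,204) and (371,199), now stand at 50 mm. The socket at (333,198), the cluster and the jar read the same positions as at the start.

```bash
python3 -c "
from h import *
print(job.close_job())"
```

```text
the job is handed in; nothing more can be done
None
```

All three pins were pressed fully home in the order asked (middle, plug-spout end, plain end) with under 9 N each, the cluster, socket and jar measured unmoved afterwards, and the job was handed in at about 26 s.

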